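# Gauge the last coil former in the stepped slot gauge

## Task

Take the coil former that stands alone on the small square mat and find its flange size on the sloped slot gauge: holding it square to the gauge's plate, slide its flange downhill at the slot mouths one after another, narrowest first, pressing it lightly against each mouth that refuses it, without skipping a slot or forcing it. Leave it in the first slot that it enters, flange flat on the plate and pushed home to the back wall, and let go; leave the two formers on the plywood board and the other things on the bench alone.

Things in the scene. Friction and masses are not known exactly. Their poses are not given: they have to be found in the camera images.
- former_a: A black plastic coil former, 80 mm tall, 0.08 to 0.17 kg: a round flange 10 mm thick (the foot) and a plain round stem, 28 mm diameter, 70 mm long, rising from its middle. The three differ only in flange diameter: 40, 46 or 52 mm; the name does not tell where it stands. Origin: centre of the flange's underside; z along the stem.
- former_b: A black plastic coil former, 80 mm tall, 0.08 to 0.17 kg: a round flange 10 mm thick (the foot) and a plain round stem, 28 mm diameter, 70 mm long, rising from its middle. The three differ only in flange diameter: 40, 46 or 52 mm; the name does not tell where it stands. Origin: centre of the flange's underside; z along the stem.
- former_c: A black plastic coil former, 80 mm tall, 0.08 to 0.17 kg: a round flange 10 mm thick (the foot) and a plain round stem, 28 mm diameter, 70 mm long, rising from its middle. The three differ only in flange diameter: 40, 46 or 52 mm; the name does not tell where it stands. Origin: centre of the flange's underside; z along the stem.
- pad: square blue anti-static mat, fixed, 100 x 100 x 6 mm, on which the one former to be gauged stands near the middle. Origin: centre of its underside (its top is 6 mm higher).
- rack_board: plywood board, fixed, 200 (its x) x 90 (its y) x 6 mm, on which the other two formers stand. Origin: centre of its underside.
- gauge: stand of the slot gauge, fixed on the bench, 170 x 230 mm, carrying the sloped gauge_face. Origin: centre of its underside. A flange enters a slot 2 mm wider than itself; at a slot 4 mm or more too narrow it lodges against the two mouth edges, its centre still uphill of the mouth. Pushed home, its centre is one flange radius from the back wall.
- gauge_face: bare aluminium plate sloping 30 degrees, low edge towards the robot, 150 mm uphill x 230 mm across. Origin: middle of its upper surface, 62 mm above the bench; x uphill, y left across it, z square out of it. On its lower half five ribs 10 mm wide, 14 mm high form four slots, open uphill at x = -20 mm, closed by a back wall 14 mm high with its face at x = -65 mm; x from -20 to 75 mm is bare.
- slot1 (a point): mouth of slot 1 of the gauge, 36 mm wide: the point midway between its two mouth edges, on the plate's surface; axes as gauge_face. The narrowest, at the right end (-y); centre line at y = -87 mm of gauge_face.
- slot2 (a point): mouth of slot 2 of the gauge, 42 mm wide: the point midway between its two mouth edges, on the plate's surface; axes as gauge_face. Centre line at y = -38 mm.
- slot3 (a point): mouth of slot 3 of the gauge, 48 mm wide: the point midway between its two mouth edges, on the plate's surface; axes as gauge_face. Centre line at y = 17 mm.
- slot4 (a point): mouth of slot 4 of the gauge, 54 mm wide: the point midway between its two mouth edges, on the plate's surface; axes as gauge_face. The widest; centre line at y = 78 mm.
- meter: orange handheld multimeter lying on the bench, 150 x 75 x 34 mm, a bystander. Origin: centre of its underside.
- driver: screwdriver 180 mm long lying on the bench along its x (handle towards -x), a bystander. Origin: underside, near its middle.

How it is judged (in metres and radians):
On the way, in this order (a step that is already met when the one before it is completed fails the run):
1. the former is tried at slot 1, its flange pressed (about 1 N or more) against the mouth (((x of former_a in the frame of gauge_face below -0.0073 m and y of former_a in the frame of gauge_face between -0.093 and -0.081 m and z of former_a in the frame of gauge_face between -0.006 and 0.013 m and contact force between former_a and gauge_face above 0.8 N and angle between the z axis of former_a and the z axis of gauge_face, either way round below 0.25 rad) or (x of former_b in the frame of gauge_face below -0.0017 m and y of former_b in the frame of gauge_face between -0.093 and -0.081 m and z of former_b in the frame of gauge_face between -0.006 and 0.013 m and contact force between former_b and gauge_face above 0.8 N and angle between the z axis of former_b and the z axis of gauge_face, either way round below 0.25 rad) or (x of former_c in the frame of gauge_face below 0.0028 m and y of former_c in the frame of gauge_face between -0.093 and -0.081 m and z of former_c in the frame of gauge_face between -0.006 and 0.013 m and contact force between former_c and gauge_face above 0.8 N and angle between the z axis of former_c and the z axis of gauge_face, either way round below 0.25 rad))), for 0.05 s.
2. the former is brought to slot 2: pressed against its mouth, or beginning to enter it if it fits (((x of former_a in the frame of gauge_face below -0.024 m and y of former_a in the frame of gauge_face between -0.044 and -0.032 m and z of former_a in the frame of gauge_face between -0.006 and 0.013 m) or (x of former_b in the frame of gauge_face below -0.0066 m and y of former_b in the frame of gauge_face between -0.044 and -0.032 m and z of former_b in the frame of gauge_face between -0.006 and 0.013 m and contact force between former_b and gauge_face above 0.8 N and angle between the z axis of former_b and the z axis of gauge_face, either way round below 0.25 rad) or (x of former_c in the frame of gauge_face below -0.0007 m and y of former_c in the frame of gauge_face between -0.044 and -0.032 m and z of former_c in the frame of gauge_face between -0.006 and 0.013 m and contact force between former_c and gauge_face above 0.8 N and angle between the z axis of former_c and the z axis of gauge_face, either way round below 0.25 rad))), for 0.05 s.
3. if slot 2 refused it, it is tried at slot 3 in the same way; if slot 2 took it, it goes on in to the wall (((x of former_a in the frame of gauge_face below -0.039 m and x of former_a in the frame of gauge_face below -0.03 m and y of former_a in the frame of gauge_face between -0.044 and -0.032 m and z of former_a in the frame of gauge_face between -0.006 and 0.013 m) or (x of former_b in the frame of gauge_face below -0.024 m and y of former_b in the frame of gauge_face between 0.011 and 0.023 m and z of former_b in the frame of gauge_face between -0.006 and 0.013 m) or (x of former_c in the frame of gauge_face below -0.006 m and y of former_c in the frame of gauge_face between 0.011 and 0.023 m and z of former_c in the frame of gauge_face between -0.006 and 0.013 m and contact force between former_c and gauge_face above 0.8 N and angle between the z axis of former_c and the z axis of gauge_face, either way round below 0.25 rad))), for 0.05 s.
4. the former stands home in the first slot that takes it, released (((x of former_a in the frame of gauge_face below -0.039 m and y of former_a in the frame of gauge_face between -0.044 and -0.032 m and z of former_a in the frame of gauge_face between -0.006 and 0.004 m and angle between the z axis of former_a and the z axis of gauge_face, either way round below 0.09 rad and contact force between the fingers and former_a below 0.1 N) or (x of former_b in the frame of gauge_face below -0.036 m and y of former_b in the frame of gauge_face between 0.011 and 0.023 m and z of former_b in the frame of gauge_face between -0.006 and 0.004 m and angle between the z axis of former_b and the z axis of gauge_face, either way round below 0.09 rad and contact force between the fingers and former_b below 0.1 N) or (x of former_c in the frame of gauge_face below -0.033 m and y of former_c in the frame of gauge_face between 0.072 and 0.084 m and z of former_c in the frame of gauge_face between -0.006 and 0.004 m and angle between the z axis of former_c and the z axis of gauge_face, either way round below 0.09 rad and contact force between the fingers and former_c below 0.1 N))), for 0.2 s.
At the end, for the whole second after the job is handed in: The former from the mat stands in the narrowest slot that takes its flange: its centre within 6 mm of home (flange against the back wall), underside within 4 mm of the plate, stem within 5 degrees of square to the plate, let go and at rest; the other two formers stand upright on the plywood board (((x of former_a in the frame of gauge_face below -0.039 m and y of former_a in the frame of gauge_face between -0.044 and -0.032 m and z of former_a in the frame of gauge_face between -0.006 and 0.004 m and angle between the z axis of former_a and the z axis of gauge_face, either way round below 0.09 rad and contact force between the fingers and former_a below 0.1 N and linear speed of former_a below 0.02 m/s and height (world z) of former_b between 0 and 0.012 m and angle between each of former_b, former_c's own z axis and vertical below 0.1 rad and x of former_b in the frame of rack_board between -0.1 and 0.1 m and y of former_b in the frame of rack_board between -0.045 and 0.045 m and height (world z) of former_c between 0 and 0.012 m and x of former_c in the frame of rack_board between -0.1 and 0.1 m and y of former_c in the frame of rack_board between -0.045 and 0.045 m) or (x of former_b in the frame of gauge_face below -0.036 m and y of former_b in the frame of gauge_face between 0.011 and 0.023 m and z of former_b in the frame of gauge_face between -0.006 and 0.004 m and angle between the z axis of former_b and the z axis of gauge_face, either way round below 0.09 rad and contact force between the fingers and former_b below 0.1 N and linear speed of former_b below 0.02 m/s and height (world z) of former_a between 0 and 0.012 m and angle between each of former_a, former_c's own z axis and vertical below 0.1 rad and x of former_a in the frame of rack_board between -0.1 and 0.1 m and y of former_a in the frame of rack_board between -0.045 and 0.045 m and height (world z) of former_c between 0 and 0.012 m and x of former_c in the frame of rack_board between -0.1 and 0.1 m and y of former_c in the frame of rack_board between -0.045 and 0.045 m) or (x of former_c in the frame of gauge_face below -0.033 m and y of former_c in the frame of gauge_face between 0.072 and 0.084 m and z of former_c in the frame of gauge_face between -0.006 and 0.004 m and angle between the z axis of former_c and the z axis of gauge_face, either way round below 0.09 rad and contact force between the fingers and former_c below 0.1 N and linear speed of former_c below 0.02 m/s and height (world z) of former_a between 0 and 0.012 m and angle between each of former_a, former_b's own z axis and vertical below 0.1 rad and x of former_a in the frame of rack_board between -0.1 and 0.1 m and y of former_a in the frame of rack_board between -0.045 and 0.045 m and height (world z) of former_b between 0 and 0.012 m and x of former_b in the frame of rack_board between -0.1 and 0.1 m and y of former_b in the frame of rack_board between -0.045 and 0.045 m))); the robot touches nothing.
It fails at once if the former is put in a slot wider than the first that takes it ((x of former_a in the frame of gauge_face below -0.024 m and y of former_a in the frame of gauge_face between 0.011 and 0.023 m and z of former_a in the frame of gauge_face between -0.006 and 0.013 m) or (x of former_a in the frame of gauge_face below -0.024 m and y of former_a in the frame of gauge_face between 0.072 and 0.084 m and z of former_a in the frame of gauge_face between -0.006 and 0.013 m) or (x of former_b in the frame of gauge_face below -0.024 m and y of former_b in the frame of gauge_face between 0.072 and 0.084 m and z of former_b in the frame of gauge_face between -0.006 and 0.013 m)).
It fails at once if the former is forced: driven into a slot too narrow for it, or pressed on the gauge with over 120 N ((x of former_a in the frame of gauge_face below -0.024 m and y of former_a in the frame of gauge_face between -0.093 and -0.081 m and z of former_a in the frame of gauge_face between -0.006 and 0.013 m) or (x of former_b in the frame of gauge_face below -0.024 m and y of former_b in the frame of gauge_face between -0.093 and -0.081 m and z of former_b in the frame of gauge_face between -0.006 and 0.013 m) or (x of former_c in the frame of gauge_face below -0.024 m and y of former_c in the frame of gauge_face between -0.093 and -0.081 m and z of former_c in the frame of gauge_face between -0.006 and 0.013 m) or (x of former_b in the frame of gauge_face below -0.024 m and y of former_b in the frame of gauge_face between -0.044 and -0.032 m and z of former_b in the frame of gauge_face between -0.006 and 0.013 m) or (x of former_c in the frame of gauge_face below -0.024 m and y of former_c in the frame of gauge_face between -0.044 and -0.032 m and z of former_c in the frame of gauge_face between -0.006 and 0.013 m) or (x of former_c in the frame of gauge_face below -0.024 m and y of former_c in the frame of gauge_face between 0.011 and 0.023 m and z of former_c in the frame of gauge_face between -0.006 and 0.013 m) or contact force between any of former_a, former_b, former_c and gauge_face above 120 N).
It fails at once if a former standing on the plywood board is disturbed (more than one former has moved by 20 mm) (distance of each of former_a, former_b from where it was at the start of the episode above 0.02 m or distance of each of former_a, former_c from where it was at the start of the episode above 0.02 m or distance of each of former_b, former_c from where it was at the start of the episode above 0.02 m).
It fails at once if the multimeter or the screwdriver is pushed more than 20 mm (distance of any of meter, driver from where it was at the start of the episode above 0.02 m).
It also fails if it takes over 58 s, if anything falls off the work surface, if the arm or the gripper's body presses on something with over 40 N, if the wrist force passes 120 N, or if a joint passes its speed limit or range.

## Robot

A 6-joint arm with a two-finger parallel gripper is mounted at the origin on the work surface. World frame = base frame: x ahead of the robot, y to its left, z up, the work surface at z = 0. Lengths are in m, angles in degrees, forces in N, time in s.
With the tool pointing down it reaches from about 0.25 to 0.725 m from the base axis. Payload 9.7 kg.
Tool frame: the origin (TCP) lies between the finger pads; the fingertips stand 25 mm ahead of it and the grasp point (between the pads) lies 6 mm ahead of it; z points along the fingers, y is the line along which they close (so a half turn about z gives the same grasp; the last joint's range is limited). The gripper opens to 85 mm and grips with 20 to 120 N. Pads are 22 mm wide; open, the fingers measure 114 mm over their backs; the gripper's body (76 mm by 85 mm) begins 54 mm behind the grasp point. The pads swing forward as they close: fully open they stand 13 mm farther back than shut.
Start: joints at [66.692, 4.979, 10.078, 95.1, 0, 90], TCP at [0.218, 0.505, 0.256] pointing down, gripper open.
Joint ranges: [-179.16, 179.16], [-48.56, 103.87], [-65.8, 70.77], [-126.05, 130.52], [-82.76, 87.17], [-180, 180]. Speed limits (degrees/s): [127.2, 127.2, 147.25, 180, 180, 180].

## Interface

Orientations are given as [roll, pitch, yaw] about the fixed x, y, z axes, in that order (R = Rz(yaw) Ry(pitch) Rx(roll)).
In Python, from workcell import bot, camrig, job_done gives the robot as it stands (bot), with the cameras (camrig) and the job as plain functions.
- The arm moves only by the shell command python3 drive.py 'ROWS' [FORCE]. ROWS is a JSON list of rows, 1 to 5 of them, each an object with the fields xyz (a list: dx, dy, dz in normalised numbers (1 is 40 cm)), yaw (a turn about the tool's z in parts of the range, where 1.0 means 4 rad), aperture (the finger opening in m); a field left out counts as zero (the opening has to be given); each row is the pose to reach, as a shift and turn from the pose commanded when the command began, along the tool's axes at that moment; what a row does not reach only later rows make up. A row lasts 1/12 s, in which the tool goes at most 0.0417 m and 7.16 degrees, less where a joint would pass 70% of its speed; a pose out of reach is approached as far as the arm can. The fingers move at their own pace and stop on an object; FORCE is the grip in N (left out, the last holds). Time passes only in rows, so rows that do not move let the fingers close. It prints the time, the measured TCP pose, the force, the opening and the grip force at its end. Shift and turn numbers lie between -1 and 1, and a call with a number outside is refused. Input that does not fit is refused with a message, and nothing moves.
- bot.get_obs(): the state, without advancing time (a new reading comes with each control period).
- camrig.camera(name): name is "side" or "top" or "wrist"; returns the picture (400x640x3 uint8, blue, green, red); there is no depth.
- camrig.camera_info(name): a dict with "mtx" (3x3 intrinsics, pixels), "k1" (the pictures are not rectified: a ray, as slopes to the right and down, at radius r is drawn at 1 + k1 r^2 times it, then the intrinsics apply), "extrinsics" (4x4, takes a point from camera to world coordinates). Camera axes: x right, y down, z forward; pixel columns grow to the right and rows downward; lengths in m; the calibration is good to about 2 mm. A picture is of the moment at which its call begins: read the wrist's pose just before it. camera_info takes no time and is no camera call; for the wrist camera it gives the pose at the moment of the call.
- job_done(): hands the job in; it is judged then, once.
The state is a dict: "time": time; "q": joint angles; "qd": joint speeds; "joint_efforts": joint torques, N m; "ee_pos": TCP position; "tcp_rot": TCP orientation; "wrist_force": force on the tool from outside, world axes, zero at the start; "torque": the same for the moment, N m; "opening": finger opening in m; "grasp_force": force on a finger pad.
Only numpy, scipy, OpenCV 4.12 (cv2) and the standard library are available. Lean on these libraries where they do the work, as an engineer would, in place of code of your own. Each camera call takes 0.05 s, during which the arm holds its last target. There are 200 camera calls.

## Working session

There is one attempt and no reset: what is moved stays moved. The work goes in short steps, Python scripts to look and compute and a shell command to move; the robot and the scene stay as the last step left them, time stands still between calls to the robot, and variables do not carry over. Pictures are saved under pics/ and viewed, at most 10 in all, crops included, and the job is handed in when it is done.

```bash
ls; mkdir -p pics
python3 - <<'E'
from workcell import bot, camrig, job_done
import cv2
for n in("side","top"):
    im=camrig.camera(n); cv2.imwrite(f"pics/{n}0.png",im)
    c=camrig.camera_info(n); print(n,c)
print(bot.get_obs())
E
```

```text
drive.py
pics
workcell.py
side {'mtx': array([[482.34043334,   0.        , 325.27085493],
       [  0.        , 482.34043334, 193.76960232],
       [  0.        ,   0.        ,   1.        ]]), 'k1': -0.08452067496463976, 'extrinsics': array([[ 0.70789247, -0.36034344,  0.60748733, -0.22274412],
       [-0.70600096, -0.33512555,  0.62390185, -0.78154387],
       [-0.02123442, -0.87054205, -0.49163567,  0.68168569],
       [ 0.        ,  0.        ,  0.        ,  1.        ]])}
top {'mtx': array([[507.67509569,   0.        , 315.56668099],
       [  0.        , 507.67509569, 197.23801534],
       [  0.        ,   0.        ,   1.        ]]), 'k1': -0.09643893843969244, 'extrinsics': array([[ 1.26734747e-02, -9.96248809e-01,  8.56019429e-02,
         4.18636322e-01],
       [-9.99916836e-01, -1.28313985e-02, -1.29488605e-03,
        -2.22948633e-02],
       [ 2.38842134e-03, -8.55784132e-02, -9.96328576e-01,
         1.59438612e+00],
       [ 0.00000000e+00,  0.00000000e+00,  0.00000000e+00,
         1.00000000e+00]])}
{'time': 0.1, 'q': array([6.66910961e+01, 5.00864329e+00, 1.00404051e+01, 9.50995539e+01,
       1.36633647e-03, 9.00016978e+01]), 'qd': array([ 0.0149177 , -0.1461319 ,  0.00050683,  0.12516114,  0.01946695,
       -0.14605956]), 'joint_efforts': array([-1.51627668e-03, -5.21562946e+01,  4.65652871e+01,  1.60459662e-02,
       -1.02149281e-04,  1.82867899e-05]), 'ee_pos': array([0.21755687, 0.50496106, 0.25565992]), 'tcp_rot': array([-1.79932208e+02, -1.36432674e-03,  1.56689397e+02]), 'wrist_force': array([0.06614461, 1.10680809, 0.46596838]), 'torque': array([ 0.0132793 ,  0.02486693, -0.02570806]), 'grasp_force': 0.0, 'opening': 0.0852889598052293}
```

View pics/top0.png

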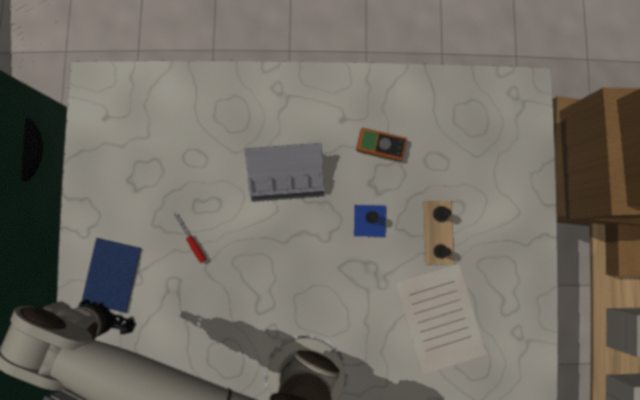

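View pics/side0.png

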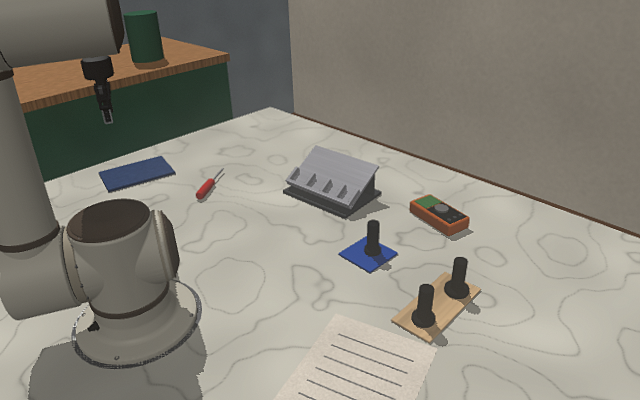

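The top view shows the gauge at about (285,171), the mat with its former at (371,219), the board with two formers at (440,232), the meter at (381,144) and the driver at (190,240). The side view agrees, with the lone former at (373,240).

```bash
cat > h.py <<'E'
import numpy as np, cv2
from workcell import bot, camrig, job_done
from scipy.spatial.transform import Rotation as Ro
def rays(c,uv):
    p=cv2.undistortPoints(np.float64(uv).reshape(-1,1,2),c["mtx"],np.array([c["k1"],0,0,0]))[:,0]
    d=np.c_[p,np.ones(len(p))]@c["extrinsics"][:3,:3].T
    return c["extrinsics"][:3,3],d
def onz(c,uv,z):
    o,d=rays(c,uv); return o+d*((z-o[2])/d[:,2])[:,None]
def onplane(c,uv,p0,n):
    o,d=rays(c,uv); return o+d*((np.dot(p0-o,n))/(d@n))[:,None]
def proj(c,P):
    E=np.linalg.inv(c["extrinsics"]); r=cv2.Rodrigues(E[:3,:3])[0]
    return cv2.projectPoints(np.float64(P).reshape(-1,1,3),r,E[:3,3],c["mtx"],np.array([c["k1"],0,0,0]))[0][:,0]
def delta(target,ob=None):
    ob=ob or bot.get_obs()
    R=Ro.from_euler("xyz",ob["tcp_rot"],degrees=True)
    return R.inv().apply(np.array(target)-ob["ee_pos"])
def snap(n,name):
    c=camrig.camera_info(n); im=camrig.camera(n); cv2.imwrite(f"pics/{name}.png",im); return c,im
E
python3 - <<'E'
from h import *
np.set_printoptions(precision=4,suppress=True)
c=camrig.camera_info("top"); im=cv2.imread("pics/top0.png")
print("gauge corners",onz(c,[[246,148],[322,143],[325,193],[251,199]],0.05))
hsv=cv2.cvtColor(im,cv2.COLOR_BGR2HSV)
m=cv2.inRange(hsv,(105,150,60),(125,255,255)); m[:,:330]=0
r=cv2.minAreaRect(cv2.findNonZero(m)); print("pad",r,onz(c,[r[0]],.006))
print("stem top",onz(c,[[371.5,216.5]],.086))
w=camrig.camera_info("wrist"); print(w)
E
```

```text
gauge corners [[ 0.7011  0.1923  0.05  ]
 [ 0.7195 -0.042   0.05  ]
 [ 0.5647 -0.053   0.05  ]
 [ 0.5434  0.1729  0.05  ]]
pad ((369.5, 220.5), (29.0, 29.0), 90.0) [[ 0.4841 -0.1942  0.006 ]]
stem top [[ 0.4928 -0.1915  0.086 ]]
{'mtx': array([[306.4992,   0.    , 321.947 ],
       [  0.    , 306.4992, 200.9396],
       [  0.    ,   0.    ,   1.    ]]), 'k1': -0.05770155383330681, 'extrinsics': array([[ 0.3961,  0.8865,  0.2392,  0.1576],
       [ 0.9182, -0.382 , -0.1047,  0.53  ],
       [-0.0015,  0.2611, -0.9653,  0.3741],
       [ 0.    ,  0.    ,  0.    ,  1.    ]])}
```

Careful with the scale: shifts go in shares of 40 cm and turns go in shares of 4 rad. That gives: -0.17 m / 0.4 = -0.425, -0.092 m / 0.4 = -0.23.

```bash
python3 drive.py '[{"xyz": [-0.425,-0.23,-0.0375],"aperture": 0.085},{"xyz": [-0.425,-0.23,-0.0375],"aperture": 0.085},{"xyz": [-0.425,-0.23,-0.0375],"aperture": 0.085},{"xyz": [-0.425,-0.23,-0.0375],"aperture": 0.085},{"xyz": [-0.425,-0.23,-0.0375],"aperture": 0.085}]'
python3 drive.py '[{"xyz": [-0.425,-0.23,-0.0375],"aperture": 0.085},{"xyz": [-0.425,-0.23,-0.0375],"aperture": 0.085},{"xyz": [-0.425,-0.23,-0.0375],"aperture": 0.085},{"xyz": [-0.425,-0.23,-0.0375],"aperture": 0.085},{"xyz": [-0.425,-0.23,-0.0375],"aperture": 0.085}]'
python3 drive.py '[{"xyz": [-0.365,-0.2,-0.0375],"yaw": -0.1222,"aperture": 0.085},{"xyz": [-0.365,-0.2,-0.0375],"yaw": -0.1222,"aperture": 0.085},{"xyz": [-0.365,-0.2,-0.0375],"yaw": -0.1222,"aperture": 0.085},{"xyz": [-0.365,-0.2,-0.0375],"yaw": -0.1222,"aperture": 0.085},{"xyz": [-0.365,-0.2,-0.0375],"yaw": -0.1222,"aperture": 0.085}]'
python3 - <<'E'
from h import *
c,im=snap("wrist","w1"); print(bot.get_obs()["ee_pos"],bot.get_obs()["tcp_rot"])
E
```

```text
time: 0.52
ee_pos: [0.3386, 0.3508, 0.2715]
tcp_rot: [-180.0, 0.0, 156.6]
wrist_force: [-0.8, 0.1, -0.0]
opening: 0.0847
grasp_force: 0.0
time: 0.93
ee_pos: [0.4585, 0.1988, 0.2863]
tcp_rot: [-180.0, 0.0, 156.6]
wrist_force: [-0.1, -0.0, 1.0]
opening: 0.0849
grasp_force: 0.0
time: 1.35
ee_pos: [0.5616, 0.0666, 0.3005]
tcp_rot: [-179.9, -0.0, -175.0]
wrist_force: [0.4, 0.6, 0.5]
opening: 0.0853
grasp_force: 0.0
[0.56182994 0.06648485 0.30027253] [-1.79941048e+02 -4.87737910e-02 -1.75249407e+02]
```

View pics/w1.png

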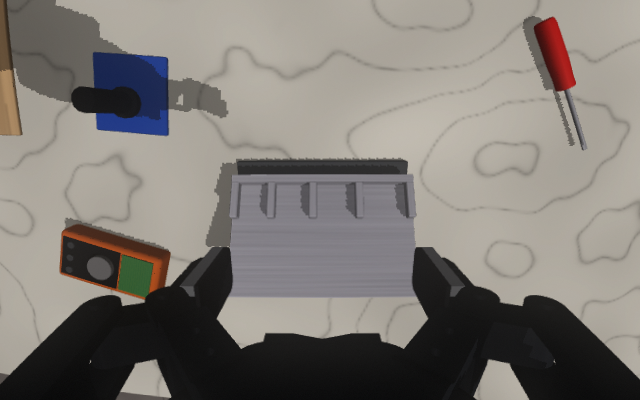

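The wrist view shows the gauge face from (232,177) to (415,296), slot 1 at the left. The mat is at (131,93) and the meter and driver are well clear. I'll enlarge the gauge to get its pose.

Run:
```python
import cv2
im=cv2.imread("pics/w1.png")[150:305,222:425]
cv2.imwrite("pics/w1c.png",cv2.convertScaleAbs(cv2.resize(im,None,fx=3.8,fy=3.8,interpolation=cv2.INTER_CUBIC),alpha=1.3))
```

```text
(no output)
```

View pics/w1c.png

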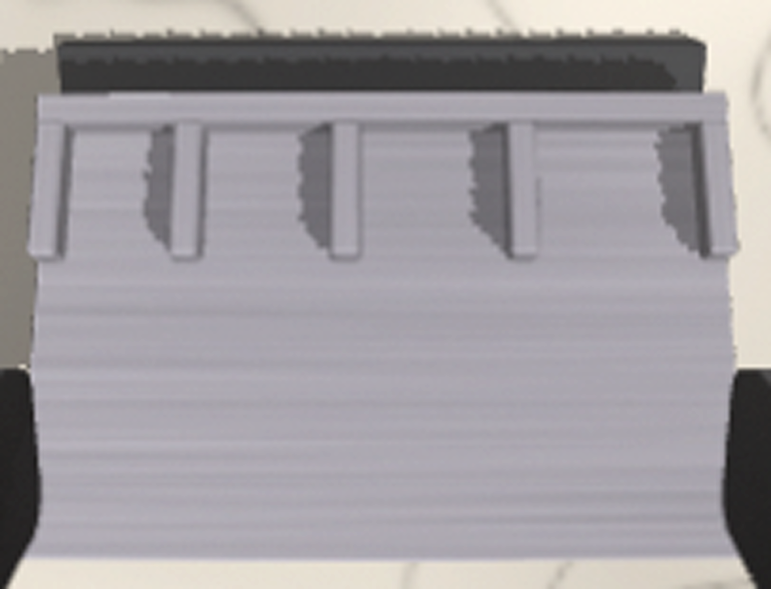

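Run:
```python
from h import *
from scipy.optimize import least_squares
np.set_printoptions(precision=4,suppress=True)
o=bot.get_obs(); c=camrig.camera_info("wrist")
L=[]
for u,y in((45,-110),(186,-64),(346,-12),(524,46),(722,110)): L.append((u,256,-20,y,14))
L+=[(38,95,-75,-115,14),(724,94,-75,115,14)]
for u,y in((190,-64),(344,-12),(520,46)): L.append((u,124,-65,y,14))
L+=[(None,556,75,-60,0),(None,557,75,60,0)]
Rp=Ro.from_euler("y",-30,degrees=True)
def W(p,q):
    P=Rp.apply(np.array(q)/1000)  # x uphill
    return Ro.from_euler("z",p[2]).apply(P)+[p[0],p[1],p[3] if len(p)>3 else .062]
def res(p):
    r=[]
    for u,v,*q in L:
        uv=proj(c,W(p,q))[0]
        if u is not None: r.append(uv[0]-((u+.5)/3.8-.5+222))
        r.append(uv[1]-((v+.5)/3.8-.5+150))
    return r
for p0 in([.63,.067,.08],[.63,.067,.08,.062]):
    s=least_squares(res,p0,loss="soft_l1"); print(s.x,np.degrees(s.x[2]),np.round(res(s.x),1))
# pad & former
im=cv2.imread("pics/w1.png"); hsv=cv2.cvtColor(im,cv2.COLOR_BGR2HSV)
m=cv2.inRange(hsv,(105,150,30),(125,255,255)); m[:,200:]=0; r=cv2.minAreaRect(cv2.findNonZero(m)); print(r,onz(c,[r[0]],.006))
# stem top disc left end, flange right; axis from the triangulation of top view
ct=camrig.camera_info("top")
print("stemtop wrist",onz(c,[[84,99]],.086),"flange top",onz(c,[[122,102]],.016))
```

```text
[0.6363 0.0714 0.0843] 4.8288671230020555 [-1.3  0.1 -0.9  0.1 -0.3  0.   0.5 -0.1  0.6 -0.2 -0.1 -0.   0.7 -0.1
 -0.4 -0.3  0.4 -0.4  0.4 -0.5  1.7  1.4]
[0.6374 0.0715 0.0842 0.058 ] 4.825164141135658 [-0.3 -0.1 -0.3 -0.1 -0.2 -0.1  0.1 -0.2 -0.3 -0.3  0.9  0.3 -0.3  0.2
  0.1 -0.1  0.6 -0.2 -0.  -0.2  0.7  0.3]
((130.0, 93.5), (81.0, 74.0), 90.0) [[ 0.4828 -0.1946  0.006 ]]
stemtop wrist [[ 0.4939 -0.1979  0.086 ]] flange top [[ 0.4943 -0.1999  0.016 ]]
```

In the tool's units: -0.18 m / 0.4 = -0.45, 0.06 m / 0.4 = 0.15.

```bash
python3 drive.py '[{"xyz": [0.15,-0.45,0],"aperture": 0.085},{"xyz": [0.15,-0.45,0],"aperture": 0.085},{"xyz": [0.15,-0.45,0],"aperture": 0.085},{"xyz": [0.15,-0.45,0],"aperture": 0.085},{"xyz": [0.15,-0.45,0],"aperture": 0.085}]'
python3 drive.py '[{"xyz": [0.075,-0.195,0.175],"aperture": 0.085},{"xyz": [0.075,-0.195,0.175],"aperture": 0.085},{"xyz": [0.075,-0.195,0.175],"aperture": 0.085},{"xyz": [0.075,-0.195,0.175],"aperture": 0.085}]'
python3 - <<'E'
from h import *
c,im=snap("wrist","w2"); print(bot.get_obs()["ee_pos"],bot.get_obs()["tcp_rot"])
m=(im.max(2)<45).astype(np.uint8)*255; cv2.imwrite("pics/w2m.png",np.hstack([im[0:300,100:480],cv2.merge([m]*3)[0:300,100:480]]))
E
```

```text
time: 1.82
ee_pos: [0.513, -0.1166, 0.3011]
tcp_rot: [-180.0, -0.0, -175.4]
wrist_force: [-0.2, -0.4, 0.3]
opening: 0.0851
grasp_force: 0.0
time: 2.15
ee_pos: [0.4885, -0.1962, 0.227]
tcp_rot: [179.9, -0.3, -175.5]
wrist_force: [-0.3, 0.0, -1.1]
opening: 0.0847
grasp_force: 0.0
[ 0.48942257 -0.19494139  0.22910305] [ 179.89960936   -0.20013908 -175.49637415]
```

View pics/w2m.png

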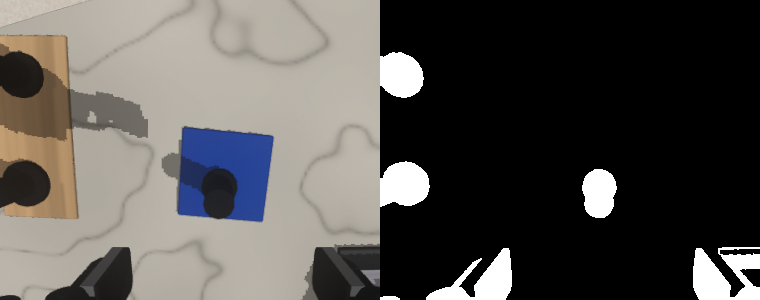

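Run:
```python
from h import *
np.set_printoptions(precision=4,suppress=True)
im=cv2.imread("pics/w2.png"); c=camrig.camera_info("wrist")
m=(im.max(2)<45).astype(np.uint8); n,l,st,ce=cv2.connectedComponentsWithStats(m)
for s in st[1:]:
    if 280<s[0]<340 and s[1]<220 and s[4]>100:
        x,y,w,h,a=s; print(s)
        sub=m[y:y+h,x:x+w]; print(sub.sum(1))
        cols=[(np.flatnonzero(r).min()+x,np.flatnonzero(r).max()+x) for r in sub]
        print(cols)
        u=np.mean([np.mean(k) for k in cols[-12:]])
        # stem top: circle of r 14mm at z=.086; bottom edge row y+h-1
        rt=14e-3; 
        b=onz(c,[[u,y+h-.5]],.086)[0]; 
        # find centre: step rt toward image-up
        up=onz(c,[[u,y+h-10.5]],.086)[0]-b; print("top c",b+up/np.linalg.norm(up)*rt)
        wrow=max(cols[:24],key=lambda k:k[1]-k[0]); e=onz(c,[[wrow[0]-.5,y+h/2.6],[wrow[1]+.5,y+h/2.6]],.014); print("flange dia~",np.linalg.norm(e[0]-e[1]))
        t=onz(c,[[np.mean(wrow),y-.5]],.008)[0]
        for R in(.02,.023,.026): print(R,t-up/np.linalg.norm(up)*R*np.array([1,1,0]))
```

```text
[ 302  169   35   49 1345]
[ 9 13 17 20 23 25 27 28 29 30 31 31 33 33 33 33 34 35 35 35 35 34 33 33
 32 31 30 29 28 28 29 29 29 30 30 30 30 29 28 28 27 26 25 24 22 20 18 14
 10]
[(np.int64(314), np.int64(322)), (np.int64(313), np.int64(325)), (np.int64(311), np.int64(327)), (np.int64(309), np.int64(328)), (np.int64(308), np.int64(330)), (np.int64(307), np.int64(331)), (np.int64(306), np.int64(332)), (np.int64(305), np.int64(332)), (np.int64(305), np.int64(333)), (np.int64(304), np.int64(333)), (np.int64(304), np.int64(334)), (np.int64(304), np.int64(334)), (np.int64(303), np.int64(335)), (np.int64(303), np.int64(335)), (np.int64(303), np.int64(335)), (np.int64(303), np.int64(335)), (np.int64(302), np.int64(335)), (np.int64(302), np.int64(336)), (np.int64(302), np.int64(336)), (np.int64(302), np.int64(336)), (np.int64(302), np.int64(336)), (np.int64(302), np.int64(335)), (np.int64(303), np.int64(335)), (np.int64(303), np.int64(335)), (np.int64(303), np.int64(334)), (np.int64(304), np.int64(334)), (np.int64(304), np.int64(333)), (np.int64(305), np.int64(333)), (np.int64(305), np.int64(332)), (np.int64(305), np.int64(332)), (np.int64(305), np.int64(333)), (np.int64(305), np.int64(333)), (np.int64(305), np.int64(333)), (np.int64(304), np.int64(333)), (np.int64(304), np.int64(333)), (np.int64(304), np.int64(333)), (np.int64(304), np.int64(333)), (np.int64(305), np.int64(333)), (np.int64(305), np.int64(332)), (np.int64(305), np.int64(332)), (np.int64(305), np.int64(331)), (np.int64(306), np.int64(331)), (np.int64(306), np.int64(330)), (np.int64(307), np.int64(330)), (np.int64(308), np.int64(329)), (np.int64(309), np.int64(328)), (np.int64(310), np.int64(327)), (np.int64(312), np.int64(325)), (np.int64(315), np.int64(324))]
top c [ 0.4958 -0.1985  0.086 ]
flange dia~ 0.03901094053734628
0.02 [ 0.4977 -0.1986  0.008 ]
0.023 [ 0.5007 -0.1984  0.008 ]
0.026 [ 0.5037 -0.1981  0.008 ]
```

In the tool's units: 0.15 m / 0.4 = 0.375, -0.0068 m / 0.4 = -0.017.

```bash
python3 drive.py '[{"xyz": [-0.017,-0.0103,0.25],"aperture": 0.085},{"xyz": [-0.017,-0.0103,0.25],"aperture": 0.085},{"xyz": [-0.017,-0.0103,0.25],"aperture": 0.085},{"xyz": [-0.017,-0.0103,0.325],"aperture": 0.085},{"xyz": [-0.017,-0.0103,0.375],"aperture": 0.085}]' 20
python3 drive.py '[{"xyz": [0,0,0.0425],"aperture": 0.085},{"xyz": [0,0,0.0425],"aperture": 0.04},{"xyz": [0,0,0.0425],"aperture": 0.0},{"xyz": [0,0,0.0425],"aperture": 0.0},{"xyz": [0,0,0.0425],"aperture": 0.0}]' 20
python3 drive.py '[{"aperture": 0.0},{"aperture": 0.0},{"aperture": 0},{"aperture": 0.0}]' 
python3 -c "
from h import *
print(delta((.4965,-.1985,.060)))"
```

```text
time: 2.62
ee_pos: [0.4982, -0.1963, 0.0798]
tcp_rot: [180.0, -0.0, -175.3]
wrist_force: [-0.3, -0.6, -0.8]
opening: 0.0852
grasp_force: 0.0
time: 3.03
ee_pos: [0.4991, -0.1976, 0.0662]
tcp_rot: [-179.9, 0.1, -175.3]
wrist_force: [-0.4, 0.1, -0.2]
opening: 0.038
grasp_force: 0.0
time: 3.37
ee_pos: [0.4989, -0.1978, 0.0659]
tcp_rot: [-180.0, 0.1, -175.3]
wrist_force: [-0.0, 1.3, 7.2]
opening: 0.0276
grasp_force: 22.6
[ 0.00244049 -0.00045037  0.00593899]
```

The blob's flange width is about 39 mm, so this looks like the 40 mm one. It still has to be tried.

The tool can only point down, so the former needs a 30° pre-tilt in the pads. I'll lower it to the bench just behind the mat's far edge and pull toward the robot. The flange's near edge is then blocked by the mat and acts as the pivot.

In the tool's units: -0.061 m / 0.4 = -0.1525, -0.06 m / 0.4 = -0.15.

```bash
python3 drive.py '[{"xyz": [0,0,-0.05],"aperture": 0},{"xyz": [0,0,-0.05],"aperture": 0},{"xyz": [-0.075,0,-0.05],"aperture": 0},{"xyz": [-0.15,0,-0.05],"aperture": 0},{"xyz": [-0.1525,0,-0.05],"aperture": 0}]' 25
python3 drive.py '[{"xyz": [0,0,0.045],"aperture": 0},{"xyz": [0,0,0.055],"aperture": 0},{"xyz": [0,0,0.06],"aperture": 0},{"xyz": [0,0,0.06],"aperture": 0}]'
python3 - <<'E'
from h import *
c,im=snap("side","s1"); o=bot.get_obs(); print(o["ee_pos"],o["wrist_force"],o["grasp_force"])
cv2.imwrite("pics/s1c.png",cv2.resize(im[170:300,300:460],None,fx=4,fy=4,interpolation=cv2.INTER_CUBIC))
E
```

```text
time: 3.78
ee_pos: [0.5624, -0.1924, 0.0834]
tcp_rot: [-180.0, 0.1, -175.3]
wrist_force: [0.5, 1.2, -1.4]
opening: 0.0272
grasp_force: 25.1
time: 4.12
ee_pos: [0.5584, -0.1927, 0.0602]
tcp_rot: [180.0, -0.0, -175.3]
wrist_force: [0.3, 0.1, -2.3]
opening: 0.0271
grasp_force: 25.1
[ 0.55842562 -0.19276044  0.06023375] [-0.3071402  -0.00724068 -0.94600646] 25.105029344558716
```

View pics/s1c.png

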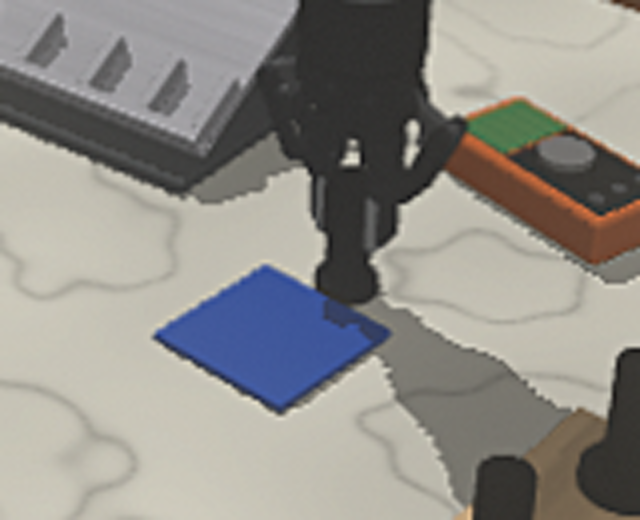

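The flange sits just beyond the mat's far edge at crop (347,290), and there is no contact force yet. Next I touch down and pull through the arc.

In the tool's units: 0.002 m / 0.4 = 0.005, 0.001 m / 0.4 = 0.0025.

```bash
python3 drive.py '[{"xyz": [0,0,0.0025],"aperture": 0},{"xyz": [0,0,0.0025],"aperture": 0},{"xyz": [0.005,0,0.0025],"aperture": 0},{"xyz": [0.005,0,0.0025],"aperture": 0}]'
python3 drive.py '[{"xyz": [0.0075,0,-0.0013],"aperture": 0},{"xyz": [0.015,0,-0.0038],"aperture": 0},{"xyz": [0.0225,0,-0.0055],"aperture": 0},{"xyz": [0.03,0,-0.007],"aperture": 0},{"xyz": [0.03,0,-0.007],"aperture": 0}]'
python3 - <<'E'
from h import *
c,im=snap("side","s2"); o=bot.get_obs(); print(o["ee_pos"],o["wrist_force"],o["grasp_force"])
cv2.imwrite("pics/s2c.png",cv2.resize(im[170:300,320:440],None,fx=4,fy=4,interpolation=cv2.INTER_CUBIC))
E
```

```text
time: 4.5
ee_pos: [0.5575, -0.1929, 0.06]
tcp_rot: [-180.0, 0.1, -175.3]
wrist_force: [4.5, 0.8, 3.2]
opening: 0.0273
grasp_force: 25.3
time: 4.92
ee_pos: [0.5455, -0.194, 0.0628]
tcp_rot: [-180.0, 0.1, -175.3]
wrist_force: [4.6, 0.2, 2.0]
opening: 0.0275
grasp_force: 25.6
[ 0.54555959 -0.19403246  0.06278588] [ 4.40197412 -0.27173556  2.4752297 ] 25.596480667591095
```

View pics/s2c.png

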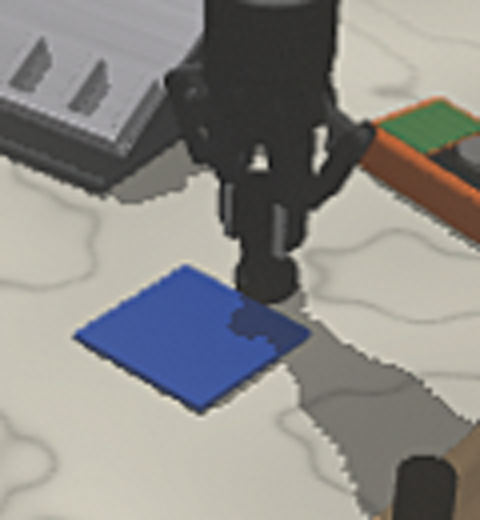

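In the tool's units: 0.012 m / 0.4 = 0.03, 0.009 m / 0.4 = 0.0225.

```bash
python3 drive.py '[{"xyz": [0.0075,0,-0.0008],"aperture": 0},{"xyz": [0.015,0,-0.0015],"aperture": 0},{"xyz": [0.0225,0,-0.0015],"aperture": 0},{"xyz": [0.03,0,-0.001],"aperture": 0},{"xyz": [0.03,0,-0.001],"aperture": 0}]'
python3 drive.py '[{"xyz": [0.005,0,0.0003],"aperture": 0},{"xyz": [0.01,0,0.0005],"aperture": 0},{"xyz": [0.015,0,0.001],"aperture": 0},{"xyz": [0.015,0,0.001],"aperture": 0}]'
python3 - <<'E'
from h import *
c,im=snap("side","s3"); o=bot.get_obs(); print(o["ee_pos"],o["wrist_force"],o["grasp_force"])
cv2.imwrite("pics/s3c.png",cv2.resize(im[170:300,320:440],None,fx=4,fy=4,interpolation=cv2.INTER_CUBIC))
E
```

```text
time: 5.38
ee_pos: [0.5335, -0.1951, 0.0632]
tcp_rot: [-180.0, 0.1, -175.3]
wrist_force: [5.4, -0.4, 4.2]
opening: 0.0276
grasp_force: 26.6
time: 5.72
ee_pos: [0.5276, -0.1955, 0.0626]
tcp_rot: [-180.0, 0.1, -175.3]
wrist_force: [5.0, 0.0, 3.0]
opening: 0.0277
grasp_force: 26.8
[ 0.5276291  -0.19552231  0.06258921] [ 4.68386309 -0.2179807   2.89823635] 26.80889993906021
```

View pics/s3c.png

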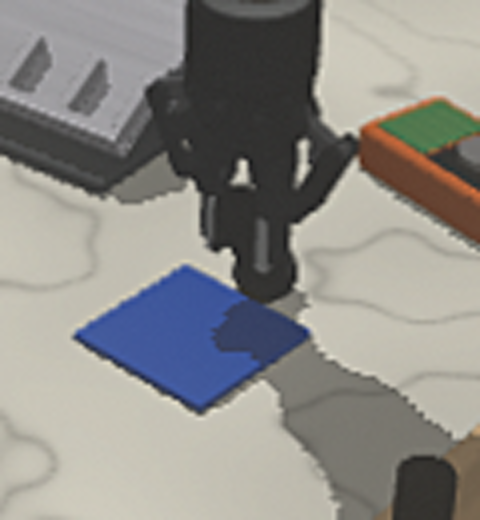

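In the tool's units: -0.12 m / 0.4 = -0.3.

```bash
python3 drive.py '[{"xyz": [0,0,-0.3],"aperture": 0},{"xyz": [0,0,-0.3],"aperture": 0},{"xyz": [0,0,-0.3],"aperture": 0},{"xyz": [0,0,-0.3],"aperture": 0},{"xyz": [0,0,-0.3],"aperture": 0}]' 30
python3 drive.py '[{"xyz": [-0.3125,0.425,0],"aperture": 0},{"xyz": [-0.3125,0.425,0],"aperture": 0},{"xyz": [-0.3125,0.425,0],"aperture": 0},{"xyz": [-0.3125,0.425,0],"aperture": 0},{"xyz": [-0.3125,0.425,0],"aperture": 0}]'
python3 drive.py '[{"xyz": [0,0,0.05],"aperture": 0},{"xyz": [0,0,0.05],"aperture": 0},{"xyz": [0,0,0.05],"aperture": 0}]'
python3 - <<'E'
from h import *
c,im=snap("side","s4"); o=bot.get_obs(); print(o["ee_pos"],o["wrist_force"],o["grasp_force"],delta((.6385,-.0158,.157)))
cv2.imwrite("pics/s4c.png",cv2.resize(im[80:230,250:410],None,fx=4,fy=4,interpolation=cv2.INTER_CUBIC))
E
```

```text
time: 6.18
ee_pos: [0.5273, -0.1956, 0.1836]
tcp_rot: [-179.9, 0.1, -175.3]
wrist_force: [0.0, 0.2, -2.3]
opening: 0.0272
grasp_force: 30.2
time: 6.6
ee_pos: [0.6358, -0.0163, 0.1793]
tcp_rot: [180.0, -0.3, -175.3]
wrist_force: [0.5, -0.2, -1.0]
opening: 0.0272
grasp_force: 30.2
time: 6.85
ee_pos: [0.6345, -0.0179, 0.1588]
tcp_rot: [180.0, -0.4, -175.3]
wrist_force: [-0.5, 0.4, -1.6]
opening: 0.0273
grasp_force: 30.3
[ 0.63489422 -0.01853768  0.1604651 ] [ 0.47810606  0.45784097 -0.9402569 ] 30.27818262577057 [-0.00383031  0.0024353   0.00344984]
```

View pics/s4c.png

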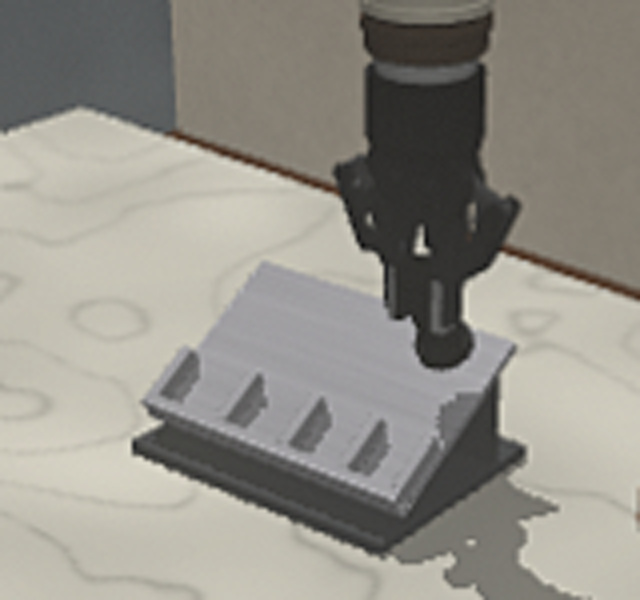

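The side view shows the tilted former above the plate at crop (445,345), uphill of slot 1, its underside parallel to the plate. Now I trim and lower in small steps.

Careful with the scale: shifts go in shares of 40 cm and turns go in shares of 4 rad. That gives: 0.02 m / 0.4 = 0.05, 0.012 m / 0.4 = 0.03.

```bash
python3 drive.py '[{"xyz": [-0.0075,0.0063,0.03],"aperture": 0},{"xyz": [-0.0075,0.0063,0.05],"aperture": 0},{"xyz": [-0.0075,0.0063,0.05],"aperture": 0}]'
python3 -c "
from h import *
o=bot.get_obs();print(o['wrist_force'],delta((.6385,-.0158,.1273)))"
python3 drive.py '[{"xyz": [0,0,0.01],"aperture": 0},{"xyz": [0,0,0.01],"aperture": 0}]'
python3 drive.py '[{"xyz": [0,0,0.0075],"aperture": 0},{"xyz": [0,0,0.0075],"aperture": 0}]'
```

```text
time: 7.15
ee_pos: [0.6381, -0.016, 0.1399]
tcp_rot: [180.0, -0.2, -175.4]
wrist_force: [0.3, -0.2, -2.7]
opening: 0.0271
grasp_force: 30.3
[ 0.29938304 -0.22784711 -2.72233498] [-0.00049348  0.00015254  0.01257904]
time: 7.32
ee_pos: [0.6386, -0.0156, 0.1376]
tcp_rot: [180.0, -0.0, -175.3]
wrist_force: [0.1, -0.3, -0.5]
opening: 0.0271
grasp_force: 30.3
time: 7.48
ee_pos: [0.6389, -0.0153, 0.1349]
tcp_rot: [-180.0, -0.0, -175.3]
wrist_force: [-0.8, 0.3, -2.0]
opening: 0.0273
grasp_force: 30.3
```

In the tool's units: 0.0025 m / 0.4 = 0.0063.

```bash
for i in 1 2; do python3 drive.py '[{"xyz": [0,0,0.0063],"aperture": 0},{"xyz": [0,0,0.0063],"aperture": 0},{"xyz": [0,0,0.0063],"aperture": 0}]'; done
python3 drive.py '[{"xyz": [0,0,0.0038],"aperture": 0},{"xyz": [0,0,0.0038],"aperture": 0},{"xyz": [0,0,0.0038],"aperture": 0}]'
```

```text
time: 7.73
ee_pos: [0.639, -0.0152, 0.1326]
tcp_rot: [180.0, -0.0, -175.3]
wrist_force: [-0.5, 0.2, -1.6]
opening: 0.0271
grasp_force: 30.3
time: 7.98
ee_pos: [0.6389, -0.0152, 0.1299]
tcp_rot: [180.0, -0.0, -175.3]
wrist_force: [-0.1, -0.1, -1.9]
opening: 0.0271
grasp_force: 30.3
time: 8.23
ee_pos: [0.639, -0.0152, 0.1292]
tcp_rot: [-180.0, 0.0, -175.3]
wrist_force: [-3.3, 0.3, 4.3]
opening: 0.0273
grasp_force: 30.8
```

In the tool's units: 0.024 m / 0.4 = 0.06, 0.018 m / 0.4 = 0.045.

```bash
python3 drive.py '[{"xyz": [0.015,0,0.0088],"aperture": 0},{"xyz": [0.03,0,0.0175],"aperture": 0},{"xyz": [0.045,0,0.026],"aperture": 0},{"xyz": [0.06,0,0.0348],"aperture": 0},{"xyz": [0.06,0,0.0348],"aperture": 0}]'
python3 drive.py '[{"xyz": [0.0065,0,0.0038],"aperture": 0},{"xyz": [0.0108,0,0.0063],"aperture": 0},{"xyz": [0.0108,0,0.0063],"aperture": 0}]'
```

```text
time: 8.65
ee_pos: [0.6141, -0.0172, 0.1148]
tcp_rot: [-180.0, -0.0, -175.3]
wrist_force: [-4.1, 0.2, 4.1]
opening: 0.0275
grasp_force: 30.9
time: 8.9
ee_pos: [0.6109, -0.0175, 0.1128]
tcp_rot: [-180.0, 0.1, -175.3]
wrist_force: [-0.5, -0.5, 6.5]
opening: 0.0272
grasp_force: 30.9
```

In the tool's units: 0.0015 m / 0.4 = 0.0038, 0.0008 m / 0.4 = 0.002.

```bash
for i in 1 2 3; do python3 drive.py '[{"xyz": [0.0038,0,0.002],"aperture": 0},{"xyz": [0.0038,0,0.002],"aperture": 0}]'; done
```

```text
time: 9.07
ee_pos: [0.6096, -0.0176, 0.1121]
tcp_rot: [-180.0, 0.1, -175.3]
wrist_force: [-1.4, 0.3, 5.5]
opening: 0.0276
grasp_force: 30.9
time: 9.23
ee_pos: [0.6081, -0.0177, 0.1112]
tcp_rot: [-180.0, 0.1, -175.3]
wrist_force: [-0.6, -0.2, 7.1]
opening: 0.0272
grasp_force: 30.9
time: 9.4
ee_pos: [0.6067, -0.0178, 0.1104]
tcp_rot: [-180.0, 0.1, -175.3]
wrist_force: [-0.4, 0.7, 5.3]
opening: 0.0271
grasp_force: 30.9
```

Run:
```python
from h import *
c,im=snap("side","s5"); c2,w=snap("wrist","w5")
a=cv2.resize(im[110:230,270:390],(480,480),interpolation=cv2.INTER_CUBIC)
b=cv2.resize(w[130:310,240:420],None,fx=1,fy=1); b=cv2.resize(b,(320,480)) if 0 else cv2.resize(w[140:300,215:345],(320,394),interpolation=cv2.INTER_CUBIC)
b=cv2.copyMakeBorder(b,0,86,0,0,cv2.BORDER_CONSTANT)
cv2.imwrite("pics/s5c.png",cv2.convertScaleAbs(np.hstack([a,b]),alpha=1.5))
```

```text
(no output)
```

View pics/s5c.png

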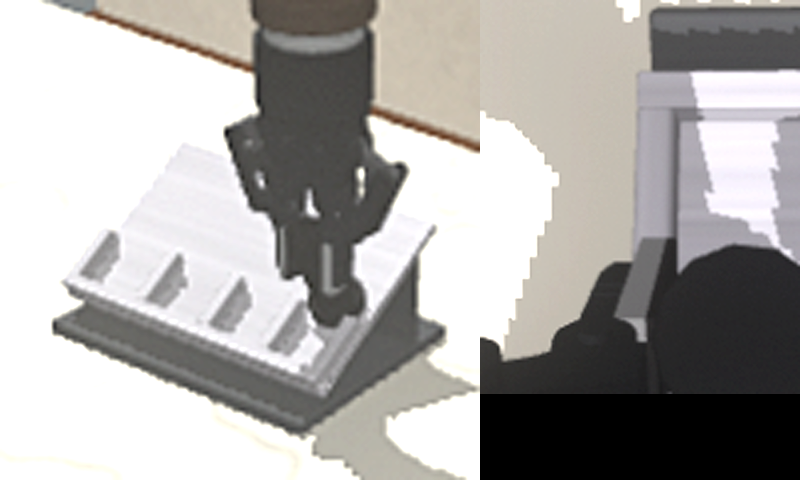

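The picture shows the flange against slot 1's mouth at crop (338,310), still upright to the plate. That was my tenth view, so from here I measure numerically.

```bash
cat >> h.py <<'E'
def tilt(name=None,h=54.):
    o=bot.get_obs(); c,im=snap("wrist",name); g=im.max(2)
    m=(g<40).astype(np.uint8)
    pts=[]
    for u in range(296,347,2):
        col=np.flatnonzero(m[170:330,u]); col=col[(col>0)]
        # first dark run at least 12 long
        for r in col:
            if m[170+r:170+r+12,u].all(): pts.append((u,170+r)); break
    pts=np.float64(pts); 
    for _ in range(4):
        A=np.c_[2*pts,np.ones(len(pts))]; s=np.linalg.lstsq(A,(pts**2).sum(1),rcond=None)[0]
        R=np.sqrt(s[2]+s[0]**2+s[1]**2); e=abs(np.hypot(*(pts-s[:2]).T)-R); pts=pts[e<max(1.,2*np.median(e))]
    ctr=s[:2]; z=o["ee_pos"][2]-.006+(80-h)/1000*np.cos(np.radians(30))
    P=onz(c,[ctr],z)[0]; d=np.array(P)-o["ee_pos"]
    Rt=Ro.from_euler("xyz",o["tcp_rot"],degrees=True); t=Rt.inv().apply(d)
    rad=R/c["mtx"][0,0]*np.linalg.norm(P-c["extrinsics"][:3,3])
    print("circle",ctr.round(1),R.round(1),len(pts),"radius mm",(rad*1e3).round(1),"stem top rel tool mm",(t*1e3).round(1),"tilt",np.degrees(np.arcsin(t[0]*1e3/(80-h))).round(1),"F",o["wrist_force"].round(1))
E
python3 -c "
from h import *
tilt('w6')"
```

```text
circle [321.8 275.2] 35.1 26 radius mm 13.3 stem top rel tool mm [  9.5  -1.4 -16.5] tilt 21.5 F [-0.8 -0.9  5.7]
```

In the tool's units: 0.0013 m / 0.4 = 0.0033, 0.00075 m / 0.4 = 0.0019.

```bash
python3 drive.py '[{"aperture": 0},{"aperture": 0},{"aperture": 0}]' 60
for i in 1 2; do python3 drive.py '[{"xyz": [0.0033,0,0.0019],"aperture": 0},{"xyz": [0.0033,0,0.0019],"aperture": 0},{"xyz": [0.0033,0,0.0019],"aperture": 0}]'; done; python3 -c "
from h import *
tilt('w7')"
```

```text
time: 9.8
ee_pos: [0.6067, -0.0178, 0.1105]
tcp_rot: [-180.0, 0.1, -175.3]
wrist_force: [-0.8, -0.4, 6.0]
opening: 0.0267
grasp_force: 58.5
time: 10.05
ee_pos: [0.6059, -0.0177, 0.11]
tcp_rot: [180.0, 0.2, -175.3]
wrist_force: [-0.1, 1.8, 6.5]
opening: 0.0264
grasp_force: 58.5
time: 10.3
ee_pos: [0.6049, -0.0175, 0.1094]
tcp_rot: [179.9, 0.2, -175.3]
wrist_force: [2.0, 2.3, 5.7]
opening: 0.0265
grasp_force: 58.5
circle [322. 276.] 36.0 26 radius mm 13.7 stem top rel tool mm [  9.2  -1.3 -16.6] tilt 20.7 F [2.  2.3 5.7]
```

In the tool's units: 0.0013 m / 0.4 = 0.0033, 0.00075 m / 0.4 = 0.0019.

```bash
for i in 1 2; do python3 drive.py '[{"xyz": [0.0033,0.001,0.0019],"aperture": 0},{"xyz": [0.0033,0.001,0.0019],"aperture": 0},{"xyz": [0.0033,0.001,0.0019],"aperture": 0}]'; done; python3 -c "
from h import *
tilt('w8')"
```

```text
time: 10.6
ee_pos: [0.604, -0.0172, 0.1089]
tcp_rot: [180.0, 0.3, -175.3]
wrist_force: [4.1, 3.6, 5.5]
opening: 0.0267
grasp_force: 58.6
time: 10.85
ee_pos: [0.6036, -0.0171, 0.1086]
tcp_rot: [180.0, 0.4, -175.3]
wrist_force: [8.4, 2.4, 6.4]
opening: 0.0271
grasp_force: 58.6
circle [321.9 275.6] 35.7 26 radius mm 13.6 stem top rel tool mm [  9.4  -1.4 -16.6] tilt 21.2 F [8.4 2.4 6.4]
```

In the tool's units: -0.0217 m / 0.4 = -0.0543, -0.016 m / 0.4 = -0.04.

```bash
python3 drive.py '[{"xyz": [-0.02,0,-0.014],"aperture": 0},{"xyz": [-0.04,0,-0.0255],"aperture": 0},{"xyz": [-0.0543,0,-0.0338],"aperture": 0},{"xyz": [-0.0543,0,-0.0338],"aperture": 0},{"xyz": [-0.0543,0,-0.0338],"aperture": 0}]'
python3 drive.py '[{"xyz": [0,0.05,0],"aperture": 0},{"xyz": [0,0.1,0],"aperture": 0},{"xyz": [0,0.123,0],"aperture": 0},{"xyz": [0,0.123,0],"aperture": 0},{"xyz": [0,0.123,0],"aperture": 0}]'
python3 -c "
from h import *
o=bot.get_obs();d=o['ee_pos']-[.6363,.0714,0];a=.0843
print('local',d[0]*np.cos(a)+d[1]*np.sin(a),d[1]*np.cos(a)-d[0]*np.sin(a))
tilt('w9')"
```

```text
time: 11.32
ee_pos: [0.6229, -0.0157, 0.1201]
tcp_rot: [180.0, 0.0, -175.3]
wrist_force: [-0.1, 0.3, 0.7]
opening: 0.0265
grasp_force: 59.2
time: 11.73
ee_pos: [0.6183, 0.0336, 0.12]
tcp_rot: [180.0, -0.0, -175.2]
wrist_force: [-1.3, 1.1, -0.0]
opening: 0.0267
grasp_force: 59.4
local -0.02110257277353402 -0.03616635600123648
circle [321.7 275.5] 35.2 26 radius mm 13.4 stem top rel tool mm [  9.4  -1.4 -16.5] tilt 21.2 F [-1.3  1.1 -0. ]
```

In the tool's units: 0.0175 m / 0.4 = 0.0438, 0.012 m / 0.4 = 0.03.

```bash
python3 drive.py '[{"xyz": [0.015,0,0.0113],"aperture": 0},{"xyz": [0.03,0,0.02],"aperture": 0},{"xyz": [0.0438,0,0.028],"aperture": 0},{"xyz": [0.0438,0,0.028],"aperture": 0}]'
for i in 1 2 3 4; do python3 drive.py '[{"xyz": [0.0043,0,0.0025],"aperture": 0},{"xyz": [0.0088,0,0.005],"aperture": 0},{"xyz": [0.0088,0,0.005],"aperture": 0}]' | grep -E "ee_pos|wrist"; done
```

```text
time: 12.12
ee_pos: [0.6007, 0.0309, 0.1096]
tcp_rot: [-180.0, 0.1, -175.4]
wrist_force: [-3.8, -0.0, 4.3]
opening: 0.0268
grasp_force: 60.0
ee_pos: [0.598, 0.0306, 0.108]
wrist_force: [-1.0, 0.6, 6.9]
ee_pos: [0.5946, 0.0303, 0.106]
wrist_force: [-1.3, 0.9, 4.4]
ee_pos: [0.5911, 0.0301, 0.104]
wrist_force: [-1.6, 0.3, 6.6]
ee_pos: [0.5876, 0.0298, 0.1019]
wrist_force: [-1.5, 0.8, 6.7]
```

It has entered slot 2 without any resistance. Next I push on to the back wall.

In the tool's units: 0.0138 m / 0.4 = 0.0345, 0.01 m / 0.4 = 0.025.

```bash
python3 drive.py '[{"xyz": [0.0125,0,0.0073],"aperture": 0},{"xyz": [0.025,0,0.0145],"aperture": 0},{"xyz": [0.0345,0,0.02],"aperture": 0},{"xyz": [0.0345,0,0.02],"aperture": 0}]'| grep -E "ee_pos|wrist"
for i in 1 2 3; do python3 drive.py '[{"xyz": [0.0043,0,0.0025],"aperture": 0},{"xyz": [0.0043,0,0.0025],"aperture": 0},{"xyz": [0.0043,0,0.0025],"aperture": 0}]' | grep -E "ee_pos|wrist"; done
```

```text
ee_pos: [0.5733, 0.0286, 0.0937]
wrist_force: [-1.7, 0.5, 5.8]
ee_pos: [0.5721, 0.0285, 0.093]
wrist_force: [-0.9, -0.2, 6.7]
ee_pos: [0.5717, 0.0285, 0.0926]
wrist_force: [2.9, -0.2, 7.4]
ee_pos: [0.5713, 0.0284, 0.0926]
wrist_force: [8.1, 0.4, 9.0]
```

```bash
python3 drive.py '[{"xyz": [0,0,0.0025],"aperture": 0},{"xyz": [0,0,0.0025],"aperture": 0},{"xyz": [0,0,0.0025],"aperture": 0}]' 20
python3 drive.py '[{"aperture": 0.032},{"aperture": 0.038},{"aperture": 0.045},{"aperture": 0.05},{"aperture": 0.05}]'
python3 -c "
from h import *
tilt('w10');tilt('w11')"
```

```text
time: 14.45
ee_pos: [0.5713, 0.0284, 0.0922]
tcp_rot: [-180.0, 0.5, -175.4]
wrist_force: [4.9, 0.8, 13.4]
opening: 0.0269
grasp_force: 61.0
time: 14.87
ee_pos: [0.5681, 0.0289, 0.0886]
tcp_rot: [-180.0, -0.1, -175.3]
wrist_force: [0.2, 0.1, -0.0]
opening: 0.05
grasp_force: 0.0
circle [318.3 282.1] 37.7 26 radius mm 14.5 stem top rel tool mm [  6.6  -2.7 -16.5] tilt 14.8 F [ 0.2  0.1 -0. ]
circle [318.5 281.6] 37.9 26 radius mm 14.6 stem top rel tool mm [  6.9  -2.6 -16.5] tilt 15.3 F [ 0.3  0.2 -0. ]
```

In the tool's units: -0.1 m / 0.4 = -0.25, -0.08 m / 0.4 = -0.2.

```bash
python3 drive.py '[{"xyz": [0,-0.0013,0],"aperture": 0.065},{"xyz": [0,-0.0025,-0.025],"aperture": 0.065},{"xyz": [0,-0.0025,-0.125],"aperture": 0.065},{"xyz": [0,-0.0025,-0.2],"aperture": 0.065},{"xyz": [0,-0.0025,-0.25],"aperture": 0.065}]'
python3 drive.py '[{"xyz": [0,0,-0.25],"aperture": 0.085},{"xyz": [0,0,-0.25],"aperture": 0.085},{"xyz": [0,0,-0.25],"aperture": 0.085},{"xyz": [0,0,-0.25],"aperture": 0.085}]'
python3 - <<'E'
from h import *
np.set_printoptions(precision=1,suppress=True)
Rg=Ro.from_euler("z",.0843)*Ro.from_euler("y",-30,degrees=True)
G=lambda x,y,z:Rg.apply(np.array([x,y,z])/1e3)+[.6363,.0714,.062]
for n in("wrist","side"):
    c,im=snap(n,"f_"+n); m=(im.max(2)<40).astype(np.uint8)
    k,l,st,ce=cv2.connectedComponentsWithStats(m)
    t=proj(c,[G(-45,-38,80)])[0]; b=proj(c,[G(-45,-38,5)])[0]; mid=proj(c,[G(-45,-38,50)])[0]
    print(n,"exp top",t,"base",b)
    i=l[int(mid[1]),int(mid[0])]; print(st[i],ce[i])
    if i:
        p=np.argwhere(l==i)[:,::-1].astype(float); w,V=np.linalg.eigh(np.cov(p.T)); print("axis",V[:,1],"exp",(t-b)/np.linalg.norm(t-b))
        s=p@((t-b)/np.linalg.norm(t-b)); print("ends",p[s>s.max()-1].mean(0),p[s<s.min()+1].mean(0))
        disc=[proj(c,[G(-45+20*np.cos(a),-38+20*np.sin(a),z) for a in np.arange(0,6.3,.1)]) for z in(0,10)]+[proj(c,[G(-45+14*np.cos(a),-38+14*np.sin(a),80) for a in np.arange(0,6.3,.1)])]
        q=np.vstack(disc); print("exp bbox",q.min(0),q.max(0))
E
```

```text
time: 15.38
ee_pos: [0.569, 0.0282, 0.1932]
tcp_rot: [-180.0, 0.2, -175.3]
wrist_force: [0.9, -0.1, 0.9]
opening: 0.0647
grasp_force: 0.0
time: 15.72
ee_pos: [0.5694, 0.0283, 0.2952]
tcp_rot: [-180.0, 0.5, -175.3]
wrist_force: [0.8, 0.9, 0.4]
opening: 0.0847
grasp_force: 0.0
wrist exp top [322.7 175.1] base [322.6 195. ]
[ 307  161   31   50 1215] [321.9 185.9]
axis [0. 1.] exp [ 0. -1.]
ends [323.4 161.6] [319.2 209.3]
exp bbox [306.4 162.1] [338.9 211.6]
side exp top [323.8 172.9] base [333.2 189.2]
[     0      0    640    400 254225] [320.2 200.4]
```

Run:
```python
from h import *
im=cv2.imread("pics/f_side.png"); g=im.max(2)
m=(g<62).astype(np.uint8); k,l,st,ce=cv2.connectedComponentsWithStats(m)
for i in range(1,k):
    if st[i][4]>60 and 290<ce[i][0]<380 and 140<ce[i][1]<230: print(st[i],ce[i])
print(g[160:212:3,315:348:3])
```

```text
[319 171  20  25 245] [328.19591837 182.70204082]
[339 192  42  26  62] [360.33870968 206.        ]
[[160 159 160 160 159 162 162 160 161 162 162]
 [160 159 160 158 159 159 159 160 161 163 161]
 [159 161 160 160 162 159 160 159 161 161 161]
 [158 156 166 127 167 157 161 162 161 158 161]
 [167 159  53  61  51 161 159 160 158 162 164]
 [105 117  60  61  55 122 157 158 158 160 158]
 [118 162  51  57  56  47 169 157 154 159 159]
 [104 155 138  56  55  55  77 164 162 160 158]
 [160 155 160  41  55  55  53  52 168 158 151]
 [155 153 154 131  55  56  55  55  83 161  98]
 [161 156 153  97  56  55  54  48 168  93 109]
 [ 80 122 167 157  73  53  54 124 109  97 106]
 [ 67  74  93  95 159 116 105 109  96 110 165]
 [ 68  68  65  66  85  79 100 113 165 155 162]
 [ 81  65  67  66  67  65  78  95  93 164 166]
 [ 57  69  82  64  66  67  66  63  67  83  76]
 [200 174  57  64  80  78  65  67  65  65  63]
 [193 193 194 170  81  58  66  66  66  65  64]]
```

The side view agrees too: the former stands at (319–338, 171–195), tilted as expected for the home position.

```bash
python3 -c "
from workcell import bot, camrig, job_done
print(job_done())"
```

```text
the job is handed in; nothing more can be done
None
```

I handed the job in: slot 1 refused the former, slot 2 took it, and I left it there released, flange flat and against the back wall as far as the cameras show; the judge gave no verdict.

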